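Load a setting ring under the sprung hold-down of its holder

TASK

Load the steel setting ring into its holder ready for setting a bore gauge: with one fingertip press the thumb lever and keep the sprung hold-down flap open, while the other fingertip gently pushes the ring along the slideway and under the flap until it is fully home against the V stop. Only then let the lever go, so that the flap comes down on the ring and holds it. The ring is only pushed, never lifted off the slideway, and the other things on the bench stay where they are.

Things in the scene. Friction and masses are not known exactly. Their poses are not given: they have to be found in the camera images.
- holder: Ring holder fixed to the bench: grey base plate 12 mm thick, x -150..+45, y -47..+45 mm. Origin on the bench top below the ring's home place; +x is the way the ring is pushed (roughly away from the robot), +y the thumb lever's side, z up. Smooth oiled steel slideway on top, along x: 8 mm rails at y = +-28, 51 mm apart inside, x -108..+26, flared in front to -134.
- ring_seat (a point): Where the ring's origin is when home: holder x = 0, y = 0, on the slideway 12 mm above the bench. Beyond it two dark blocks, 10 mm high, form a 90 degree V stop that the ring then touches on both sides.
- hinge (a point): Point at x = -50 mm on the axis of the hinge shaft, which runs along holder x at y = +34, z = 27.5 mm, from x = -135 to +33, 7 mm thick, between two bearing blocks (y 27..41, up to z = 35) at x = -133 and +31.
- lever (a joint): Turn of the flap with its thumb lever, one rigid piece on the hinge shaft, rad. 0: shut and empty; about 0.15: flap level, resting on the ring; above 0.2: the ring passes freely; 0.7: end of travel. A spring shuts it; pressing the middle of the tread takes about 3 N at 0.2, 4 N at 0.4, 6 N at 0.65.
- flap_front (a point): Middle of the front edge of the hold-down flap: aluminium plate 3 mm thick, x -20..+22, y -24..+30 mm in the holder's frame, with a 30 mm round opening over the ring's bore. Shut, this edge bars the ring's way, and pushing the ring against it does not raise it.
- tread (a point): Middle of the top of the dark ribbed thumb tread (holder x = -70, y = +62 mm); moves with the lever. The tread is 114 mm long (x -126..-12), 36 mm wide (y 46..81), open above; it may be pressed and slid along anywhere. Top of its middle line above the bench: 30 mm shut, 24 at lever 0.2, 19 at 0.4 (there level across), 14 at 0.6.
- ring: The setting ring: plain steel ring 48 mm across and 14 mm high, about 0.12 kg, with a bore, lying flat on the slideway in front of the flap. Origin at the centre of its underside (12 mm above the bench on the slideway).
- bottle: Bystander: squeeze bottle with a red spout cap, 46 mm across, 130 mm high. Origin under its centre.
- block: Bystander: small painted setting block, 18 x 34 x 9 mm. Origin under its centre.
- driver: Bystander: small screwdriver with an amber handle, 153 mm long along its y axis, 19 mm thick. Origin under its middle.
- tape: Bystander: roll of grey cloth tape, 66 mm across, 24 mm high. Origin under its centre.
Mind the look-alikes: they are no part of the job. Several things have the shape of the ring; the one meant has the colours described above.

How it is judged:
By the outcome, as a careful person would: the job done as asked, in the order asked, and still so for the second after the job is handed in, with the robot touching nothing.
It also fails if it takes over 51 s, if anything falls off the work surface, if the arm or the gripper's body presses on something with over 40 N, if the wrist force passes 120 N, or if a joint passes its speed limit or range.

ROBOT

A 6-joint arm with a two-finger parallel gripper is mounted at the origin on a cart in front of the work surface, level with it; the furniture and walls round the work are solid. World frame = base frame: x ahead of the robot, y to its left, z up, the work surface at z = 0. Lengths are in m, angles in rad, forces in N, time in s.
With the tool pointing down it reaches from about 0.375 to 0.9 m from the base axis. Payload 3.1 kg.
Tool frame: the origin (TCP) lies on the front face of the gripper's body, between the roots of the fingers; the fingertips stand 73 mm ahead of it and the grasp point (between the pads) lies 54 mm ahead of it (manip.finger_overhang is the distance from the TCP to the fingertips, in m); z points along the fingers, y is the direction in which the jaws open and shut (so a half turn about z gives the same grasp; the last joint's range is limited). The gripper opens to 85 mm and grips with 20 to 120 N. Pads are 22 mm wide; open, the fingers measure 114 mm over their backs; the gripper's body (76 mm by 85 mm) begins 54 mm behind the grasp point. The pads swing forward as they close: fully open they stand 13 mm farther back than shut.
Start: joints at [0.995, 0.527, 1.433, -0, 1.181, -0.178], TCP at [0.242, 0.576, 0.304] pointing down, gripper open.
Joint ranges: [-3.08, 3.08], [-0.75, 2.2], [0.22, 2.44], [-1.43, 4.57], [0, 2.65], [-2.85, 2.85]. Speed limits (rad/s): [2.79, 2.79, 3.14, 3.14, 3.14, 3.14].

INTERFACE

Orientations are given as a unit quaternion [x, y, z, w].
In Python, from station import manip gives the robot as it stands.
- The arm moves only by the tool apply_moves, never from a script. Its argument "increments" is a list that holds one entry, the list of rows, each a list of 4 numbers: the shift along the tool's x, y, z in m, then the turn about the tool's z in degrees. In form: [[[dx, dy, dz, spin], ...]]. A call has 1 to 5 rows; each row shifts and turns the pose as measured when the row begins, along the tool's axes as they then stand; what a row does not reach is not made up. A row lasts 1/10 s, in which the tool goes at most 50 mm and 8.59 degrees, less where a joint would pass 70% of its speed; a pose out of reach is approached as far as the arm can. A call with a gripper value outside its range is refused whole. "fingers" is the opening, from 0 (shut) to 1 (fully open), set as the call begins (left out, the last holds). The fingers move at their own pace and stop on an object; "newtons" is the grip in N (left out, the last holds). Time passes only in rows, so rows that do not move let the fingers close. It gives the time, the measured TCP pose, the force and the opening at its end, in the units of the state.
- manip.sense(): the state, without advancing time (a new reading comes with each control period).
- manip.snapshot(name): name is "side" or "top"; returns (picture, depth): 400x640x3 uint8, red, green, blue; 400x640 float32, m along the optical axis (not along the pixel's ray), 0 where there is no reading.
- manip.camera_model(name): a dict with "mtx" (3x3 intrinsics, pixels), "R" (3x3) and "t" (3): a world point X has camera coordinates R X + t. Camera axes: x right, y down, z forward; pixel columns grow to the right and rows downward; lengths in m; the calibration is good to about 2 mm. A picture is of the moment at which its call begins. camera_model takes no time and is no camera call.
- manip.sign_off(): hands the job in, once; it reports no verdict.
The state is a dict: "t": time; "q": joint angles; "qd": joint speeds; "tau": joint torques, N m; "tcp_pos": TCP position; "tool_rot": TCP orientation; "force": force on the tool from outside, world axes, zero at the start; "ft_torque": the same for the moment, N m; "finger_gap": opening from 0.0 (shut) to 1.0 (fully open).
Only numpy, scipy, OpenCV 4.12 (cv2) and the standard library are available. Lean on these libraries where they do the work, as an engineer would, in place of code of your own. Each camera call takes 0.05 s, during which the arm holds its last target.

## Working session

There is one attempt and no reset: what is moved stays moved. The work goes in short steps, Python scripts to look and compute and a tool call to move; the robot and the scene stay as the last step left them, time stands still between calls to the robot, and variables do not carry over. Pictures are saved under pics/ and viewed, and the job is handed in when it is done.

Besides the shell and the picture viewer there is one more tool, called after ">>>" in YAML: its name, and indented under it one key for each argument. apply_moves: Moves the arm, as the interface text tells. Its arguments: {"type":"object","properties":{"increments":{"type":"array","items":{"type":"array","items":{"type":"array","items":{"type":"number"}}}},"fingers":{"type":"number"},"newtons":{"type":"number"}},"required":["increments"]}

```bash
ls; mkdir -p pics
python3 - <<'E'
from station import manip
import cv2,numpy as np
for n in("side","top"):
    p,d=manip.snapshot(n); cv2.imwrite(f"pics/{n}0.png",p[...,::-1]); np.save(f"pics/{n}0.npy",d)
    print(n,manip.camera_model(n))
print(manip.sense(),manip.finger_overhang)
E
```

```text
pics
side {'mtx': array([[408.31885234,   0.        , 318.55965557],
       [  0.        , 408.31885234, 200.52885884],
       [  0.        ,   0.        ,   1.        ]]), 'R': array([[-0.66603975, -0.74582822,  0.01145925],
       [-0.47361689,  0.41098117, -0.77896182],
       [ 0.57626218, -0.52424683, -0.62696664]]), 't': array([0.28952745, 0.41209141, 0.58328208])}
top {'mtx': array([[411.29629786,   0.        , 320.4237579 ],
       [  0.        , 411.29629786, 198.99065518],
       [  0.        ,   0.        ,   1.        ]]), 'R': array([[-0.0149959 , -0.9996025 ,  0.02387413],
       [-0.99223745,  0.011929  , -0.12378429],
       [ 0.1234503 , -0.02554507, -0.99202191]]), 't': array([-0.16712171,  0.62083964,  0.81399907])}
{'t': 0.1, 'q': array([ 9.94518700e-01,  5.28392831e-01,  1.43377867e+00,  2.34121814e-05,
        1.18140539e+00, -1.78498513e-01]), 'qd': array([-0.00064141, -0.0023049 , -0.00450494, -0.00097472,  0.00231698,
       -0.00038801]), 'tau': array([-9.48575507e-04, -4.43305457e+01, -1.78585070e+01, -3.12117272e-04,
        3.88568529e-03,  2.03065063e-06]), 'tcp_pos': array([0.24179528, 0.57578577, 0.30301784]), 'tool_rot': array([ 1.97585170e-01,  9.80285222e-01, -9.18314775e-04, -3.75653081e-04]), 'force': array([-0.16255373, -0.53117877, -0.18996843]), 'ft_torque': array([ 0.04744422, -0.01703678,  0.00619421]), 'finger_gap': 0.9976947537930452} 0.0726
```

View pics/side0.png

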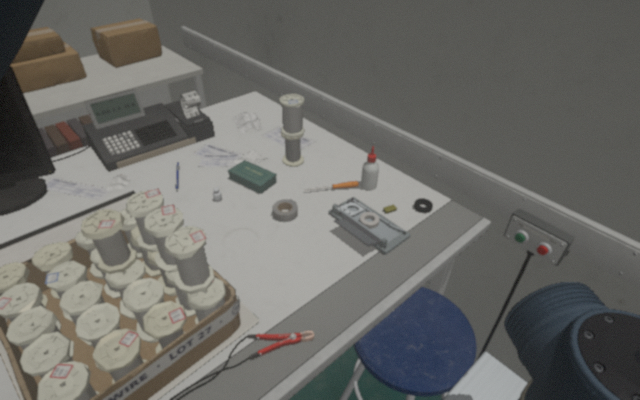

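View pics/top0.png

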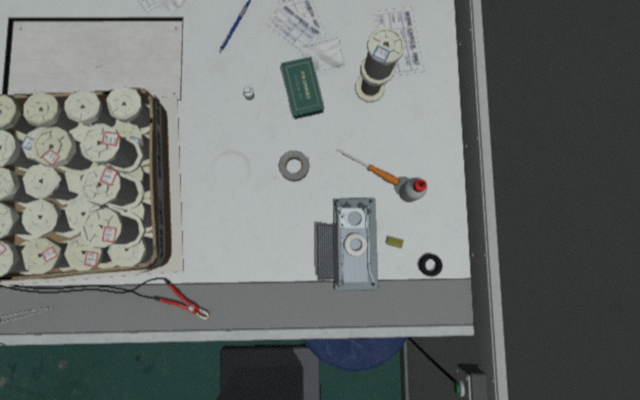

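Top view: the holder is at about (355,243), with the tread on its left at (325,250). The ring is at (356,244), in front of the flap at (355,217). The black look-alike ring is at (430,264). I'll zoom in next.

Run:
```python
import cv2,numpy as np
t=cv2.imread("pics/top0.png")[185:300,300:450]
s=cv2.imread("pics/side0.png")[140:260,290:440]
cv2.imwrite("pics/z1.png",cv2.resize(t,None,fx=5.3,fy=5.2,interpolation=cv2.INTER_CUBIC))
cv2.imwrite("pics/z2.png",cv2.resize(s,None,fx=5,fy=5,interpolation=cv2.INTER_CUBIC))
```

```text
(no output)
```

View pics/z1.png

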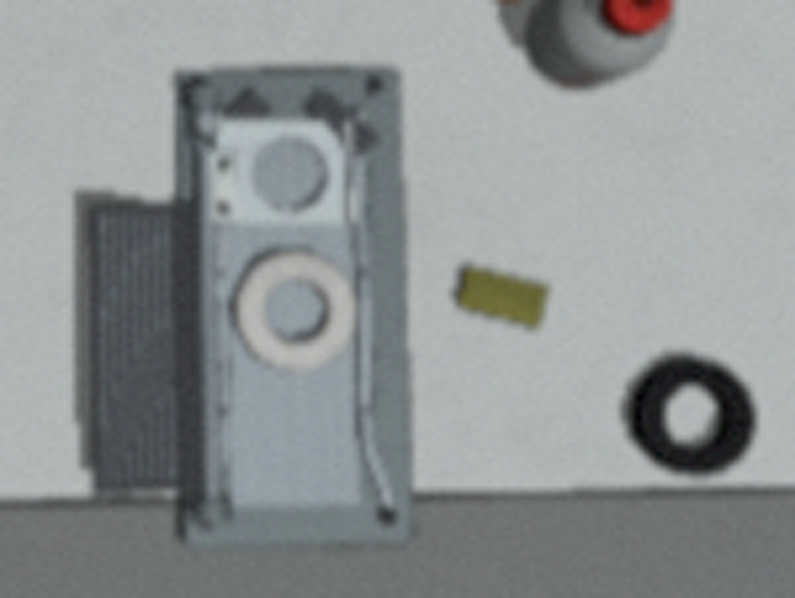

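View pics/z2.png

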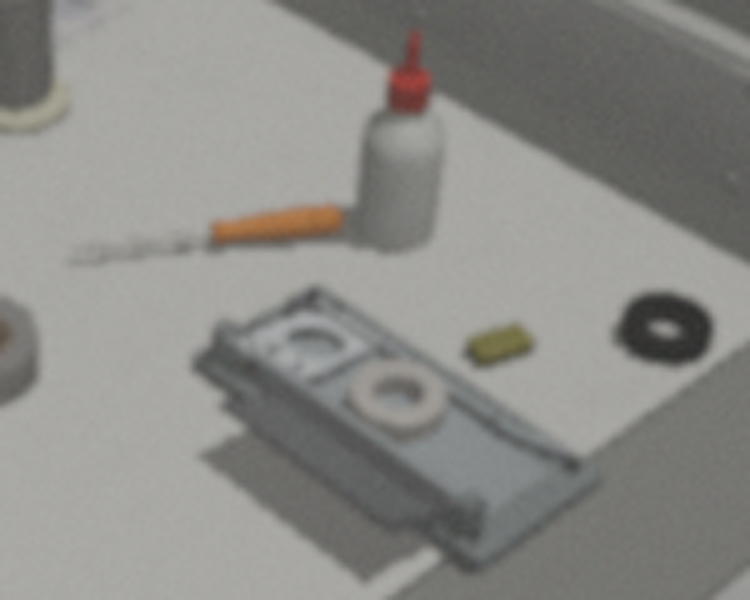

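```bash
cat > h.py <<'E'
import numpy as np,cv2
from station import manip
def ray(n,uv,z):
    m=manip.camera_model(n);uv=np.atleast_2d(np.asarray(uv,float))
    d=(np.linalg.inv(m['mtx'])@np.c_[uv,np.ones(len(uv))].T); d=m['R'].T@d
    c=-m['R'].T@m['t']
    return (c[:,None]+d*((z-c[2])/d[2])).T
def proj(n,X):
    m=manip.camera_model(n);c=m['R']@np.atleast_2d(X).T+m['t'][:,None];p=m['mtx']@c;return (p[:2]/p[2]).T
def cloud(n,d):
    m=manip.camera_model(n);v,u=np.indices(d.shape)
    r=np.linalg.inv(m['mtx'])@np.stack([u.ravel(),v.ravel(),np.ones(u.size)])
    return (m['R'].T@(r*d.ravel()-m['t'][:,None])).T.reshape(*d.shape,3)
E
python3 - <<'E'
from h import *
d=np.load("pics/top0.npy");P=cloud("top",d);im=cv2.imread("pics/top0.png")
np.set_printoptions(precision=3,suppress=True,linewidth=200)
print((1000*P[195:295:6,312:384:4,2]).round(0))
print('bench',np.median(P[100:180,200:260,2]))
# ring: light pinkish
roi=im[185:300,300:450].astype(int)
m=((roi[...,2]-roi[...,0]>5)&(roi[...,2]>150)).astype(np.uint8); 
n,l,s,c=cv2.connectedComponentsWithStats(m);print(s[:6],c[:6]+[300,185])
# base plate outline: rough corners from zoom
z=np.array([[178,70],[398,70],[412,543],[180,543]])/[5.3,5.2]+[300,185]
print(ray("top",z,.012))
E
```

```text
[[-1.  2. -1. -1. -0. -0.  1.  1.  3. -2.  1. -1.  0.  1.  1.  1.  1.  0.]
 [ 1.  1.  0.  2. -1.  2. 30. 33. 15. 14. 10. 16. 13. 13. 14. 15. -2.  2.]
 [ 3. -2.  3.  0. -1.  0. 14. 33. 22. 21. 11. 13. 21. 25. 20. 14.  0. -1.]
 [-1. -0. -1.  3.  1. -1. 11. 32. 31. 28. 15. 14. 23. 22. 23. 12.  3. -3.]
 [ 0.  1.  3.  2. -1.  2. 14. 31. 30. 13. 14. 10. 14. 23. 22. 12. -1. -1.]
 [ 0. -2. 36. 32. 25. 26. 27. 31. 28. 26. 25. 24. 22. 20. 18. 14.  1.  3.]
 [ 1.  1. 36. 32. 27. 28. 27. 31. 11. 16. 15. 16. 13. 14. 20. 16. 11. -1.]
 [-0. -1. 32. 31. 28. 27. 26. 31. 10. 27. 29. 26. 27. 24. 20. 17. 12. -2.]
 [ 0. -1. 37. 31. 27. 25. 29. 33. 23. 27. 13. 14. 11. 27. 22. 13. 10.  2.]
 [ 1.  1. 36. 35. 28. 23. 29. 31. 14. 24. 26. 12. 29. 26. 21. 13. 10. -0.]
 [-0.  3. 38. 32. 29. 24. 30. 32. 12. 16. 13. 25. 14. 14. 21. 12. 15. -2.]
 [-2.  3. 35. 32. 29. 27. 29. 30. 12. 13. 13. 12. 13. 12. 18. 13. 13.  0.]
 [ 0.  3. 35. 33. 29. 28. 28. 30. 12. 13. 13. 11. 10. 13. 21. 13. 13. -3.]
 [ 3.  1. 35. 35. 30. 24. 26. 35. 12. 12. 13. 14. 13. 13. 14. 12. 14.  4.]
 [ 0.  0. 36.  1.  1.  1. 15. 32. 13. 14. 11. 15. 15. 16. 15. 20. 12. -1.]
 [-1.  0.  0. -1.  0.  3. 14. 13. 13. 12. 12. 13. 14. 16. 14. 14. 12. -3.]
 [ 2. -1. -2.  1.  1.  2.  2.  1. -2.  4.  1.  2.  1. -0.  3.  1.  3. -3.]]
bench 0.0003087459013465226
[[    0     0   150   115 17223]
 [  117     0     8     5    21]
 [  126     0     2     2     4]
 [  103    57     1     1     1]
 [  102    61     1     1     1]] [[374.43  242.079]
 [419.667 187.714]
 [426.5   185.5  ]
 [403.    242.   ]
 [402.    246.   ]]
[[ 0.623 -0.205  0.012]
 [ 0.622 -0.294  0.012]
 [ 0.43  -0.294  0.012]
 [ 0.431 -0.202  0.012]]
```

Run:
```python
from h import *
np.set_printoptions(precision=4,suppress=True,linewidth=200)
for n in("top","side"):
    m=manip.camera_model(n);print(n,-m['R'].T@m['t'])
d=np.load("pics/top0.npy");P=cloud("top",d)
M=(P[...,2]>.0075); M[:, :300]=0;M[:,385:]=0;M[:190]=0;M[295:]=0
def edge(pts):
    f=cv2.fitLine(np.float32(pts),cv2.DIST_HUBER,0,.01,.01).ravel();return f
R=[];
for r in range(203,284):
    c=np.where(M[r])[0]
    if len(c):R.append((c.max()+.5,r))
F=[];B=[]
for c in range(340,372):
    r=np.where(M[:,c])[0];F.append((c,r.max()+.5));B.append((c,r.min()-.5))
L={}
for k,p in(("R",R),("F",F),("B",B)):
    w=ray("top",p,.012)[:,:2]; f=edge(w); L[k]=f;print(k,f,"ang",np.degrees(np.arctan2(f[1],f[0])))
def X(a,b):
    A=np.c_[a[:2],-b[:2]];s=np.linalg.solve(A,b[2:]-a[2:]);return a[2:]+a[:2]*s[0]
c1=X(L["R"],L["F"]);c2=X(L["R"],L["B"]);print(c1,c2,np.linalg.norm(c1-c2))
# bore/disc centre: ring by height and brightness
im=cv2.imread("pics/top0.png");g=im[...,2]
Z=((g>150)).astype(np.uint8);Z[:, :335]=0;Z[:,375:]=0;Z[:228]=0;Z[265:]=0
n,l,s,c=cv2.connectedComponentsWithStats(Z);i=1+np.argmax(s[1:,4]);print(s[i],c[i])
ct=max(cv2.findContours((l==i).astype(np.uint8),cv2.RETR_EXTERNAL,cv2.CHAIN_APPROX_NONE)[0],key=len)
w=ray("top",ct[:,0],.026)[:,:2];(cx,cy),r=cv2.minEnclosingCircle(np.float32(w));print("ring",cx,cy,r,w.mean(0))
```

```text
top [ 0.513  -0.1537  0.8883]
side [0.0519 0.3524 0.6834]
R [ 1.     -0.0014  0.5244 -0.294 ] ang -0.078450106
F [ 0.0172  0.9999  0.4302 -0.2462] ang 89.013664
B [ 0.0119  0.9999  0.6244 -0.2501] ang 89.31627
[ 0.4294 -0.2939] [ 0.6239 -0.2941] 0.19454467
[345 234  22  23 260] [355.6038 245.0231]
ring 0.5227486491203308 -0.24793164432048798 0.023473961278796196 [ 0.5231 -0.2481]
```

Run:
```python
from h import *
for n in("top","side"):
    d=np.load(f"pics/{n}0.npy");P=cloud(n,d).reshape(-1,3)[d.ravel()>0]
    for y0 in np.arange(-.4,.8,.1):
        s=[]
        for x0 in np.arange(.1,.75,.1):
            k=(P[:,0]>x0)&(P[:,0]<x0+.1)&(P[:,1]>y0)&(P[:,1]<y0+.1)
            s.append(f"{np.percentile(P[k,2],99.5):.2f}" if k.sum()>5 else "  - ")
        print(n,round(y0,1),s)
```

```text
top -0.4 ['-0.27', '-0.27', '0.01', '0.02', '0.01', '0.12', '0.00']
top -0.3 ['-0.27', '-0.27', '0.01', '0.03', '0.03', '0.03', '0.01']
top -0.2 ['-0.30', '-0.27', '0.00', '0.04', '0.04', '0.03', '0.03']
top -0.1 ['-0.30', '  - ', '0.01', '0.00', '0.00', '0.03', '0.03']
top -0.0 ['-0.30', '  - ', '0.02', '0.02', '0.00', '0.00', '0.00']
top 0.1 ['-0.31', '  - ', '0.01', '0.11', '0.22', '0.22', '0.22']
top 0.2 ['-0.74', '  - ', '0.00', '0.12', '0.21', '0.22', '0.21']
top 0.3 ['-0.74', '  - ', '0.00', '0.11', '0.12', '0.21', '0.21']
top 0.4 ['-0.74', '  - ', '0.01', '0.11', '0.11', '0.11', '0.11']
top 0.5 ['-0.74', '  - ', '  - ', '  - ', '  - ', '  - ', '  - ']
top 0.6 ['-0.74', '  - ', '  - ', '  - ', '  - ', '  - ', '  - ']
top 0.7 ['-0.74', '  - ', '  - ', '  - ', '  - ', '  - ', '  - ']
top 0.8 ['-0.74', '  - ', '  - ', '  - ', '  - ', '  - ', '  - ']
side -0.4 ['-0.27', '-0.27', '0.00', '0.01', '0.01', '0.12', '0.00']
side -0.3 ['-0.27', '-0.27', '0.00', '0.03', '0.03', '0.03', '0.01']
side -0.2 ['0.00', '-0.27', '0.00', '0.04', '0.04', '0.03', '0.03']
side -0.1 ['0.32', '  - ', '0.00', '0.00', '0.00', '0.02', '0.02']
side -0.0 ['  - ', '  - ', '0.02', '0.01', '0.00', '0.00', '0.00']
side 0.1 ['  - ', '  - ', '0.01', '0.11', '0.21', '0.21', '0.22']
side 0.2 ['  - ', '  - ', '0.00', '0.11', '0.21', '0.21', '0.21']
side 0.3 ['0.67', '  - ', '  - ', '0.11', '0.11', '0.21', '0.21']
side 0.4 ['  - ', '  - ', '  - ', '0.11', '0.11', '0.11', '0.11']
side 0.5 ['  - ', '  - ', '  - ', '  - ', '  - ', '0.01', '0.01']
side 0.6 ['  - ', '  - ', '  - ', '  - ', '  - ', '  - ', '  - ']
side 0.7 ['  - ', '  - ', '  - ', '  - ', '  - ', '  - ', '  - ']
side 0.8 ['  - ', '  - ', '  - ', '  - ', '  - ', '  - ', '  - ']
```

>>> apply_moves:
  increments:
    - [[-0.027, -0.038, 0, -7.5], [-0.021, -0.041, 0, -7.5], [-0.016, -0.043, 0, -7.4], [-0.01, -0.045, 0, 0], [-0.01, -0.045, 0, 0]]
  fingers: 0.56

```text
t: 0.6
tcp_pos: [0.293, 0.3488, 0.3003]
tool_rot: [-0.01, 1.0, 0.0, -0.0]
force: [0.3, 0.6, -0.1]
finger_gap: 0.557
```

>>> apply_moves:
  increments:
    - [[-0.01, -0.046, 0, 0], [-0.01, -0.047, 0, 0], [-0.012, -0.047, 0, 0], [-0.012, -0.047, 0, 0], [-0.012, -0.047, 0, 0]]

```text
t: 1.1
tcp_pos: [0.3531, 0.1077, 0.2999]
tool_rot: [-0.012, 1.0, -0.0, -0.0]
force: [0.9, -0.6, 0.3]
finger_gap: 0.561
```

>>> apply_moves:
  increments:
    - [[-0.012, -0.047, 0, 0], [-0.015, -0.047, 0, 0], [-0.016, -0.046, 0, 0], [-0.016, -0.046, 0.02, 0], [-0.016, -0.046, 0.02, 0]]

```text
t: 1.6
tcp_pos: [0.4312, -0.1235, 0.2646]
tool_rot: [-0.01, 1.0, -0.001, 0.003]
force: [0.8, 0.0, 0.2]
finger_gap: 0.561
```

>>> apply_moves:
  increments:
    - [[-0.02, -0.04, 0.03, 1.3], [-0.02, -0.04, 0.03, 0], [-0.008, -0.012, 0.04, 0], [0, 0, 0.03, 0], [0, 0, 0, 0]]

```text
t: 2.1
tcp_pos: [0.4803, -0.2192, 0.135]
tool_rot: [0.007, 1.0, -0.003, 0.006]
force: [-0.8, 0.8, 0.7]
finger_gap: 0.56
```

```bash
cat > look.py <<'E'
import sys
from h import *
k=sys.argv[1]
a=[]
for n,(r0,r1,c0,c1) in(("top",(170,300,290,420)),("side",(120,270,300,450))):
    p,d=manip.snapshot(n);np.save(f"pics/{n}_{k}.npy",d);b=p[...,::-1];cv2.imwrite(f"pics/{n}_{k}.png",b)
    a.append(cv2.resize(b[r0:r1,c0:c1],(400,int(400*(r1-r0)/(c1-c0))),interpolation=cv2.INTER_CUBIC))
h=min(x.shape[0] for x in a);cv2.imwrite(f"pics/look_{k}.png",np.hstack([x[:h] for x in a]))
s=manip.sense();print({q:np.round(s[q],4) for q in("t","tcp_pos","tool_rot","force","finger_gap")})
E
python3 look.py a
```

```text
{'t': np.float64(2.2), 'tcp_pos': array([ 0.4817, -0.2194,  0.1382]), 'tool_rot': array([ 0.0059,  0.9999, -0.005 ,  0.0082]), 'force': array([-0.4152, -0.6971,  0.1957]), 'finger_gap': np.float64(0.5617)}
```

View pics/look_a.png

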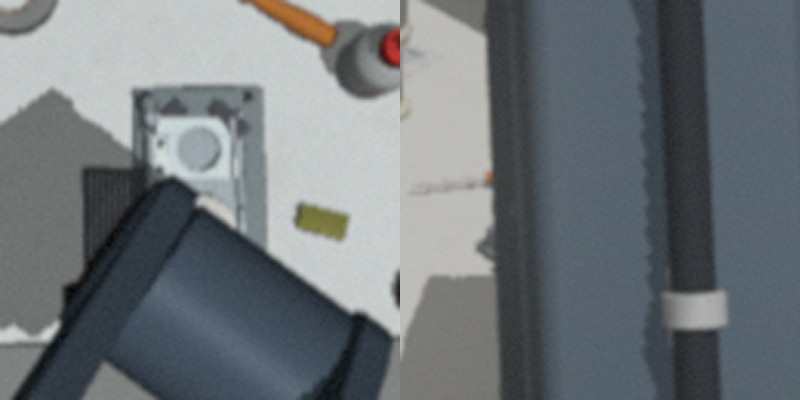

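>>> apply_moves:
  increments:
    - [[0.004, 0.004, 0.008, 0], [0.002, 0.001, 0.01, 0], [0, 0, 0.008, 0], [0, 0, 0.002, 0], [0, 0, 0, 0]]

```text
t: 2.7
tcp_pos: [0.4772, -0.2131, 0.1136]
tool_rot: [0.004, 1.0, -0.007, 0.012]
force: [0.5, -0.3, 0.2]
finger_gap: 0.559
```

>>> apply_moves:
  increments:
    - [[0, 0, 0.007, 0], [0, -0.001, 0.006, 0]]

```text
t: 2.9
tcp_pos: [0.4782, -0.2146, 0.101]
tool_rot: [0.004, 1.0, -0.008, 0.013]
force: [-0.2, 0.2, -0.2]
finger_gap: 0.561
```

>>> apply_moves:
  increments:
    - [[0, 0, 0.004, 0], [0, 0, 0.001, 0]]

```text
t: 3.1
tcp_pos: [0.4784, -0.2149, 0.0952]
tool_rot: [0.004, 1.0, -0.008, 0.013]
force: [-0.6, -0.1, 3.4]
finger_gap: 0.556
```

>>> apply_moves:
  increments:
    - [[0, 0, 0.004, 0], [0, 0, 0.001, 0]]

```text
t: 3.3
tcp_pos: [0.4784, -0.2157, 0.0903]
tool_rot: [0.004, 1.0, -0.009, 0.013]
force: [-2.3, -1.8, 4.2]
finger_gap: 0.561
```

```bash
cat > lever.py <<'E'
import sys
from h import *
np.set_printoptions(precision=1,suppress=True,linewidth=200)
k=sys.argv[1]
p,d=manip.snapshot("top");cv2.imwrite(f"pics/t_{k}.png",cv2.resize(p[170:300,290:420,::-1],(600,600),interpolation=cv2.INTER_CUBIC))
P=cloud("top",d).reshape(-1,3)
O=np.array([.579,-.247]);a=np.radians(-.4);R=np.array([[np.cos(a),-np.sin(a)],[np.sin(a),np.cos(a)]])
h=np.c_[(P[:,:2]-O)@R,P[:,2]]*1000
def med(x0,x1,y0,y1):
    q=h[(h[:,0]>x0)&(h[:,0]<x1)&(h[:,1]>y0)&(h[:,1]<y1)];return np.median(q[:,2]) if len(q) else np.nan,len(q)
print("flap z vs y (x 14..20)",[(y,round(float(med(15,21,y-3,y+3)[0]),1)) for y in(-20,-14,-8,0,8,14,20,26)])
q=h[(h[:,0]>15.5)&(h[:,0]<20)&(abs(h[:,1])<19)&(h[:,2]<80)];f=np.polyfit(q[:,1],q[:,2],1);print("slope fit, lever ~",0.15+np.arctan(-f[0]),f,len(q))
print("tread x-25..-14 z vs y",[(y,round(float(med(-28,-14,y-3,y+3)[0]),1)) for y in(50,56,62,68,74,80)])
s=manip.sense();print({q:np.round(s[q],4) for q in("t","tcp_pos","tool_rot","force","finger_gap")})
E
python3 lever.py b
```

```text
flap z vs y (x 14..20) [(-20, 44.1), (-14, 39.4), (-8, 38.8), (0, 36.7), (8, 34.3), (14, 34.0), (20, 32.9), (26, 31.8)]
slope fit, lever ~ 0.29649440439928604 [-0.1 33.4] 51
tread x-25..-14 z vs y [(50, 20.7), (56, 21.2), (62, 21.3), (68, 20.8), (74, 21.6), (80, 1.4)]
{'t': np.float64(3.35), 'tcp_pos': array([ 0.5, -0.2,  0.1]), 'tool_rot': array([ 0.,  1., -0.,  0.]), 'force': array([-0.9, -2.2,  5.3]), 'finger_gap': np.float64(0.5594)}
```

View pics/t_b.png

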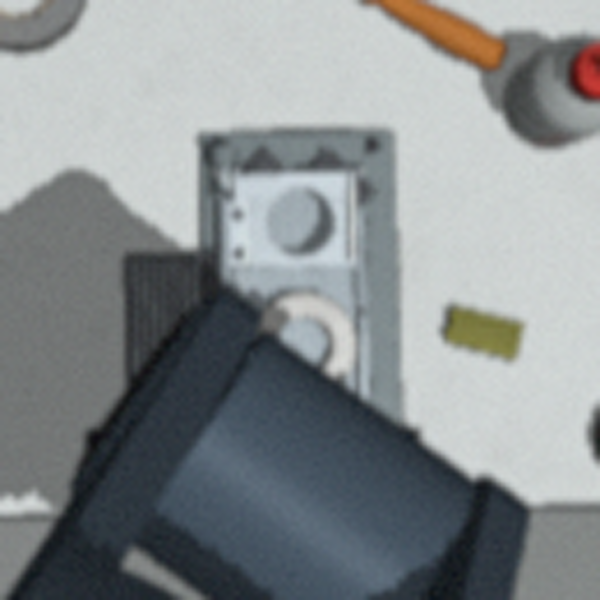

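>>> apply_moves:
  increments:
    - [[0, 0, 0.003, 0], [-0.002, 0, 0.001, 0], [-0.003, 0, 0, 0]]

```text
t: 3.65
tcp_pos: [0.4813, -0.2159, 0.0873]
tool_rot: [0.003, 1.0, -0.008, 0.01]
force: [-3.4, 0.1, 5.8]
finger_gap: 0.563
```

>>> apply_moves:
  increments:
    - [[-0.004, 0, 0, 0], [-0.004, 0, 0, 0], [-0.004, 0, 0, 0]]

```text
t: 3.95
tcp_pos: [0.4895, -0.214, 0.0877]
tool_rot: [0.002, 1.0, -0.005, 0.005]
force: [-3.5, 0.0, 5.9]
finger_gap: 0.556
```

```bash
python3 lever.py c
```

```text
flap z vs y (x 14..20) [(-20, 48.5), (-14, 44.7), (-8, 43.2), (0, 39.2), (8, 37.0), (14, 36.2), (20, 35.1), (26, 32.3)]
slope fit, lever ~ 0.3542266354238274 [-0.2 35.1] 53
tread x-25..-14 z vs y [(50, 18.5), (56, 17.7), (62, 17.2), (68, 18.0), (74, 17.2), (80, 0.8)]
{'t': np.float64(4.0), 'tcp_pos': array([ 0.5, -0.2,  0.1]), 'tool_rot': array([ 0.,  1., -0.,  0.]), 'force': array([-1.8,  1.1,  4.7]), 'finger_gap': np.float64(0.5563)}
```

View pics/t_c.png

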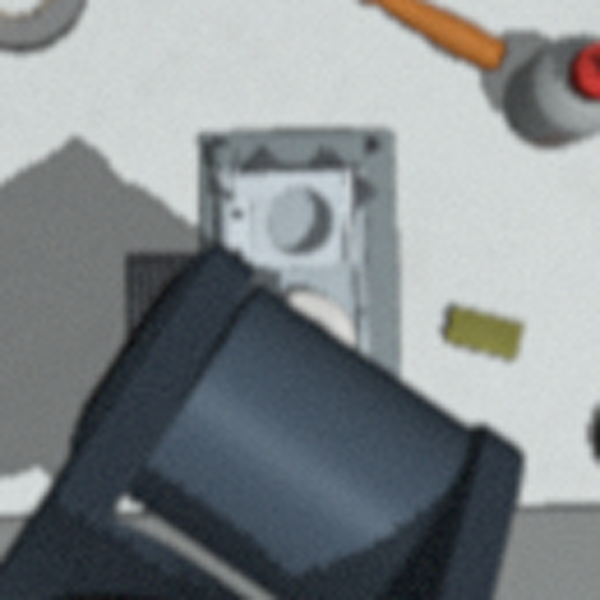

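>>> apply_moves:
  increments:
    - [[-0.004, 0, 0, 0], [-0.004, 0, 0, 0], [-0.004, 0, 0, 0], [-0.004, 0, 0, 0]]

```text
t: 4.4
tcp_pos: [0.501, -0.2113, 0.0879]
tool_rot: [0.002, 1.0, -0.002, -0.001]
force: [-3.4, -1.1, 4.4]
finger_gap: 0.561
```

```bash
python3 lever.py d
```

```text
flap z vs y (x 14..20) [(-20, 47.9), (-14, 44.2), (-8, 42.3), (0, 38.2), (8, 38.7), (14, 36.2), (20, 34.0), (26, 32.7)]
slope fit, lever ~ 0.36605696184942454 [-0.2 35.2] 49
tread x-25..-14 z vs y [(50, 329.9), (56, 334.9), (62, 339.1), (68, 338.0), (74, 173.5), (80, 1.2)]
{'t': np.float64(4.45), 'tcp_pos': array([ 0.5, -0.2,  0.1]), 'tool_rot': array([ 0.,  1., -0., -0.]), 'force': array([-3.9,  0.3,  3.5]), 'finger_gap': np.float64(0.5595)}
```

View pics/t_d.png

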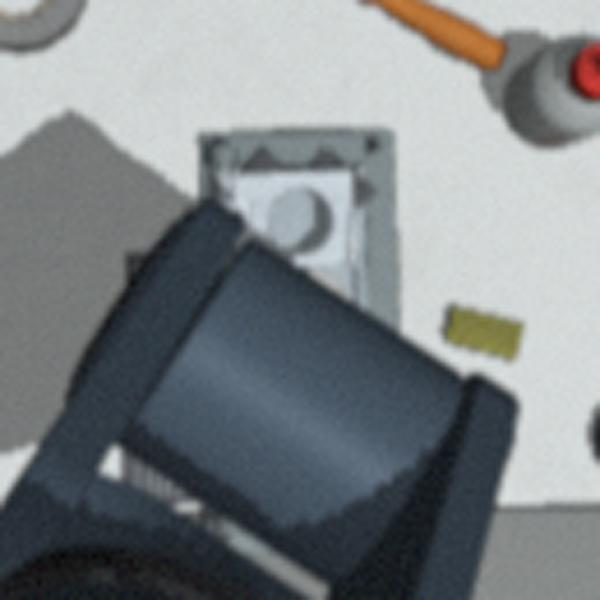

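>>> apply_moves:
  increments:
    - [[-0.004, -0.001, 0, 0], [-0.004, -0.001, 0, 0], [-0.004, -0.001, 0, 0], [-0.004, -0.001, 0, 0]]

```text
t: 4.85
tcp_pos: [0.5156, -0.2133, 0.0873]
tool_rot: [0.001, 1.0, 0.001, -0.004]
force: [-3.5, 0.3, 4.8]
finger_gap: 0.559
```

```bash
python3 lever.py e
```

```text
flap z vs y (x 14..20) [(-20, 48.3), (-14, 43.8), (-8, 42.0), (0, 38.7), (8, 37.9), (14, 36.8), (20, 34.2), (26, 32.7)]
slope fit, lever ~ 0.3843556462454254 [-0.2 34.8] 52
tread x-25..-14 z vs y [(50, 340.9), (56, 347.5), (62, 355.8), (68, 362.1), (74, 347.1), (80, 340.7)]
{'t': np.float64(4.9), 'tcp_pos': array([ 0.5, -0.2,  0.1]), 'tool_rot': array([ 0.,  1.,  0., -0.]), 'force': array([-1.7,  0.7,  3.6]), 'finger_gap': np.float64(0.5609)}
```

View pics/t_e.png

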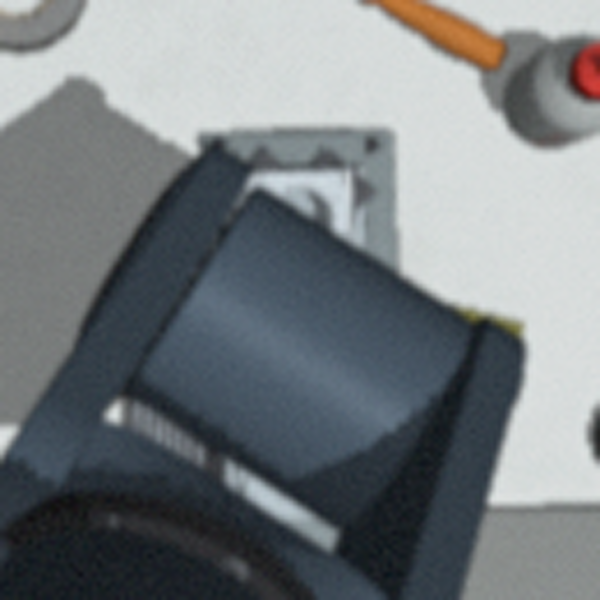

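>>> apply_moves:
  increments:
    - [[-0.004, -0.001, 0, 0], [-0.004, -0.001, 0, 0], [-0.004, 0, 0, 0], [-0.004, 0, 0, 0]]

```text
t: 5.3
tcp_pos: [0.5327, -0.2155, 0.0872]
tool_rot: [0.001, 1.0, 0.001, -0.005]
force: [-3.9, 1.8, 5.9]
finger_gap: 0.562
```

Now in slower, smaller steps near home.

>>> apply_moves:
  increments:
    - [[-0.003, 0, 0, 0], [-0.002, 0, 0, 0], [-0.002, 0, 0, 0]]

```text
t: 5.6
tcp_pos: [0.5405, -0.2158, 0.0873]
tool_rot: [0.001, 1.0, 0.001, -0.005]
force: [-4.6, 1.0, 5.3]
finger_gap: 0.561
```

```bash
python3 lever.py f
```

```text
flap z vs y (x 14..20) [(-20, nan), (-14, nan), (-8, nan), (0, nan), (8, nan), (14, nan), (20, nan), (26, nan)]Traceback (most recent call last):
  File "lever.py", line 12, in <module>
    q=h[(h[:,0]>15.5)&(h[:,0]<20)&(abs(h[:,1])<19)&(h[:,2]<80)];f=np.polyfit(q[:,1],q[:,2],1);print("slope fit, lever ~",0.15+np.arctan(-f[0]),f,len(q))
                                                                  ~~~~~~~~~~^^^^^^^^^^^^^^^^^
    raise TypeError("expected non-empty vector for x")
TypeError: expected non-empty vector for x
```

View pics/t_f.png

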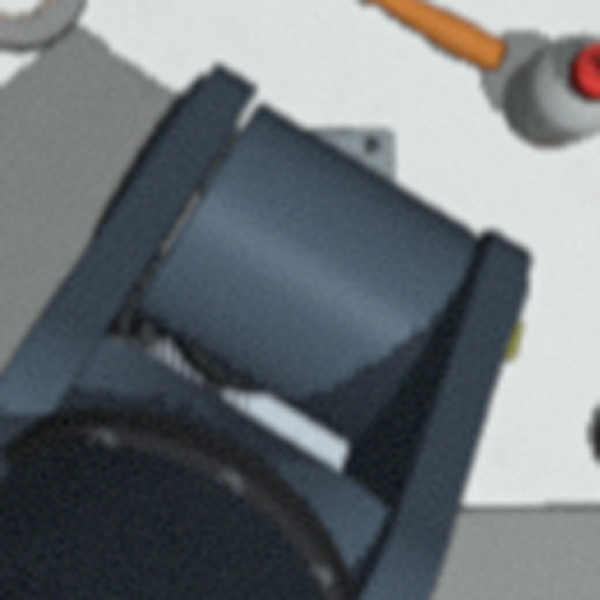

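>>> apply_moves:
  increments:
    - [[-0.002, 0, 0, 0], [-0.002, 0, 0, 0]]

```text
t: 5.85
tcp_pos: [0.5444, -0.2158, 0.0873]
tool_rot: [0.001, 1.0, 0.001, -0.006]
force: [-7.1, 0.5, 7.2]
finger_gap: 0.561
```

>>> apply_moves:
  increments:
    - [[-0.002, 0, 0, 0], [-0.002, 0, 0, 0]]

```text
t: 6.05
tcp_pos: [0.5454, -0.2155, 0.0873]
tool_rot: [0.001, 1.0, 0.002, -0.01]
force: [-8.6, 0.6, 9.8]
finger_gap: 0.555
```

>>> apply_moves:
  increments:
    - [[-0.003, 0, 0, 0], [-0.002, 0, 0, 0]]

```text
t: 6.25
tcp_pos: [0.5465, -0.215, 0.0875]
tool_rot: [0.001, 1.0, 0.004, -0.015]
force: [-7.8, -0.4, 9.2]
finger_gap: 0.557
```

>>> apply_moves:
  increments:
    - [[0.004, 0, 0, 0], [0.006, 0, 0, 0], [0.006, 0, 0, 0], [0.006, 0, 0, 0]]

```text
t: 6.65
tcp_pos: [0.5318, -0.2184, 0.0901]
tool_rot: [0.003, 1.0, -0.001, -0.005]
force: [1.7, -0.0, 4.1]
finger_gap: 0.557
```

>>> apply_moves:
  increments:
    - [[0.007, 0, 0, 0], [0.007, 0, 0, 0], [0.007, 0, 0, 0], [0.007, 0, 0, 0]]

```text
t: 7.05
tcp_pos: [0.5038, -0.22, 0.0911]
tool_rot: [0.003, 1.0, -0.003, -0.002]
force: [2.9, -0.7, 3.6]
finger_gap: 0.557
```

>>> apply_moves:
  increments:
    - [[0.007, 0.001, 0.001, 0], [0.007, 0.001, 0.001, 0], [0.007, 0.001, 0, 0]]

```text
t: 7.35
tcp_pos: [0.482, -0.218, 0.0896]
tool_rot: [0.003, 1.0, -0.004, 0.0]
force: [3.0, -0.6, 4.7]
finger_gap: 0.56
```

```bash
python3 lever.py g
```

```text
flap z vs y (x 14..20) [(-20, 44.8), (-14, 40.5), (-8, 39.2), (0, 35.9), (8, 35.7), (14, 32.8), (20, 33.7), (26, 31.8)]
slope fit, lever ~ 0.39204727558409036 [-0.2 37.1] 44
tread x-25..-14 z vs y [(50, 20.9), (56, 20.6), (62, 20.4), (68, 20.8), (74, 20.6), (80, -0.2)]
{'t': np.float64(7.4), 'tcp_pos': array([ 0.5, -0.2,  0.1]), 'tool_rot': array([ 0.,  1., -0., -0.]), 'force': array([ 1.6, -1.7,  5.6]), 'finger_gap': np.float64(0.5598)}
```

View pics/t_g.png

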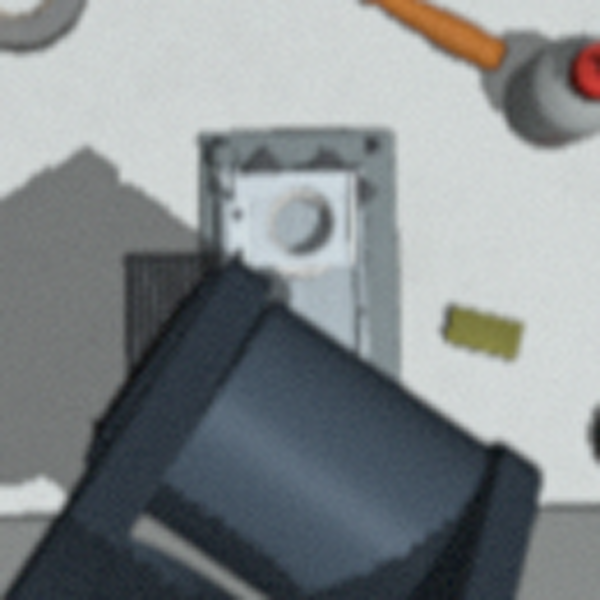

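Run:
```python
from h import *
p,d=manip.snapshot("top");b=p[...,::-1]
cv2.imwrite("pics/hz.png",cv2.resize(b[195:245,330:385],None,fx=12,fy=12,interpolation=cv2.INTER_CUBIC))
for X in([.579,-.247,.026],[.579-.024,-.247,.026],[.579,-.247,.012]):print(X,(proj("top",X)-[330,195])*12+6)
```

```text
[0.579, -0.247, 0.026] [[299.82838092 282.82465459]]
[0.5549999999999999, -0.247, 0.026] [[303.28983499 419.79785962]]
[0.579, -0.247, 0.012] [[291.50180951 288.93192162]]
```

View pics/hz.png

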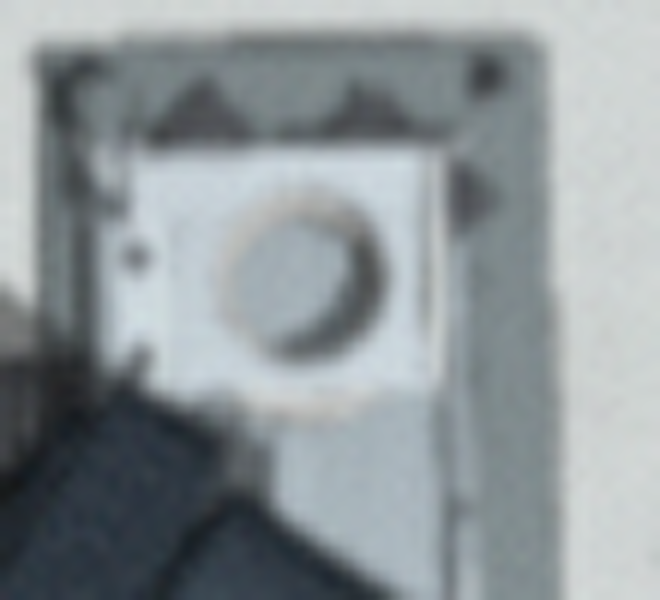

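The ring's rear edge is at about row 419 in the zoom, against a predicted 419.8 for home, and its bore is centred at about (300,281). The flap is still open, so I can ease the lever up now.

>>> apply_moves:
  increments:
    - [[0, 0, -0.003, 0], [0, 0, -0.004, 0], [0, 0, -0.005, 0], [0, 0, -0.006, 0], [0, 0, -0.015, 0]]

```text
t: 7.95
tcp_pos: [0.4748, -0.2138, 0.1205]
tool_rot: [0.002, 1.0, 0.001, -0.01]
force: [0.4, 0.4, 0.4]
finger_gap: 0.56
```

>>> apply_moves:
  increments:
    - [[0, 0, -0.03, 0], [0, 0, -0.04, 0], [0.02, 0.03, -0.04, 0], [0.02, 0.045, -0.02, 0], [0.02, 0.045, 0, 0]]

```text
t: 8.45
tcp_pos: [0.4209, -0.0992, 0.2543]
tool_rot: [0.005, 1.0, 0.001, -0.009]
force: [0.9, 0.1, -0.0]
finger_gap: 0.564
```

>>> apply_moves:
  increments:
    - [[0.02, 0.045, 0, 0], [0.01, 0.045, 0, 0], [0.01, 0.045, 0, 0], [0, 0.045, 0, 0], [0, 0, 0, 0]]

```text
t: 8.95
tcp_pos: [0.3721, 0.092, 0.2574]
tool_rot: [0.002, 1.0, 0.001, -0.012]
force: [-0.3, -0.1, -0.1]
finger_gap: 0.56
```

```bash
python3 look.py h; python3 lever.py h;python3 - <<'E'
from h import *
b=cv2.imread("pics/top_h.png")
cv2.imwrite("pics/hz2.png",cv2.resize(b[195:245,330:385],None,fx=12,fy=12,interpolation=cv2.INTER_CUBIC))
E
```

```text
{'t': np.float64(9.05), 'tcp_pos': array([0.3733, 0.0887, 0.2572]), 'tool_rot': array([ 4.300e-03,  9.999e-01,  5.000e-04, -1.150e-02]), 'force': array([-0.2059,  0.411 , -0.554 ]), 'finger_gap': np.float64(0.559)}
flap z vs y (x 14..20) [(-20, 29.5), (-14, 29.5), (-8, 30.7), (0, 30.9), (8, 30.8), (14, 30.0), (20, 30.4), (26, 29.7)]
slope fit, lever ~ 0.15196408490364113 [-0.  30.2] 36
tread x-25..-14 z vs y [(50, 23.5), (56, 25.3), (62, 26.2), (68, 28.2), (74, 30.1), (80, 28.4)]
{'t': np.float64(9.1), 'tcp_pos': array([0.4, 0.1, 0.3]), 'tool_rot': array([ 0.,  1.,  0., -0.]), 'force': array([-0.3, -0.3, -1.4]), 'finger_gap': np.float64(0.5591)}
```

View pics/look_h.png

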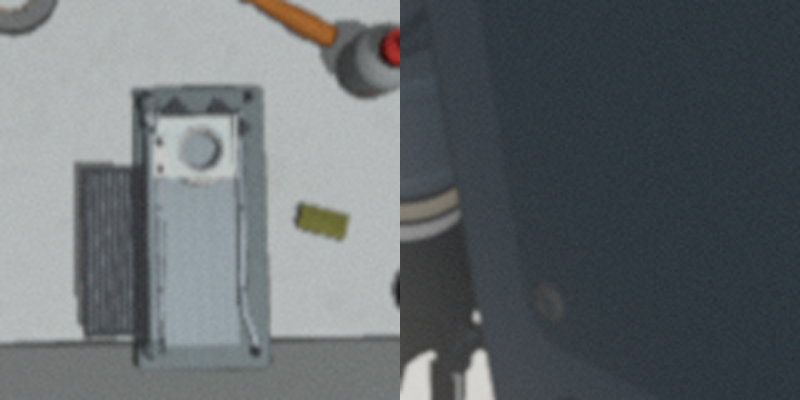

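View pics/hz2.png

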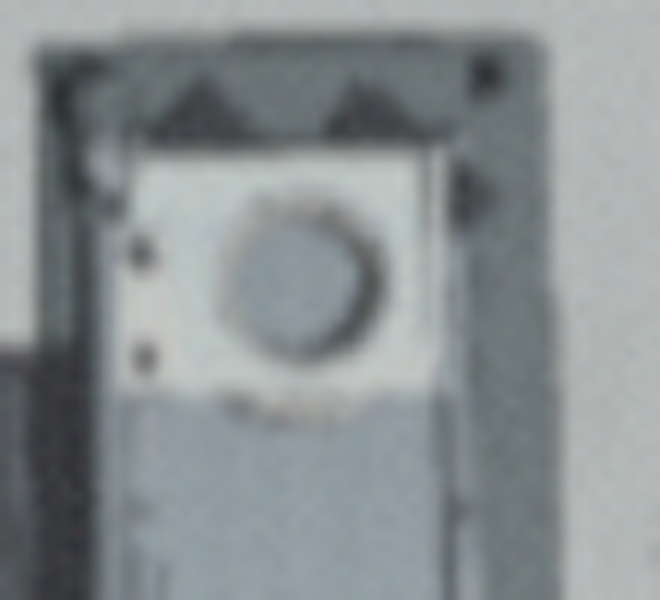

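The flap is level on the ring (lever about 0.15), the ring's rear edge is still at about row 418, and the block, bottle and driver look unmoved. Handing in.

```bash
python3 -c "
from station import manip
print(manip.sign_off())"
```

```text
the job is handed in; nothing more can be done
None
```

The ring is home against the V stop with the flap down on it, and I handed the job in at about 9 s of the 51 s allowed.

**What I did:** One fingertip pressed the tread and held the lever at about 0.35–0.45. The other pushed the ring along the slideway until the fingertip stopped advancing, with under 10 N along the push. I then backed off along the tread with the lever still pressed, checked the ring, eased the lever up and moved the arm clear.

**Last checks:**
- **Ring:** Before release, its rear edge was at row 419 in the zoomed top view, against 419.8 predicted for home. After release it was still at about row 418.
- **Flap:** It lies level at z of about 30 mm, which puts the lever at about 0.15, resting on the ring.
- **Robot:** The arm is clear, with force readings at noise level.
- **Other things:** The block, bottle and driver handle look unmoved in the top view. I made no separate measurement of them or of the tape.

**Less certain:**
- The side camera was blocked by the arm throughout, so these checks rest on the top view and the measured forces.
- While the lever was held, the flap-slope fit read about 0.05–0.1 rad lower than the tread heights implied. Both were well above the 0.2 the ring needs to pass.

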